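# Lock the keyhole carrier plate into its dock

### The job

Draw the keyhole carrier plate out from under the low riser shelf, drop it flat over the two screw heads of the dock with its nose towards the hood, and slide it under the hood until it is fully home and the spring catch has popped up behind it. The hood leaves no room for fingers and the riser covers the tail rib, so change your grip from the nose rib to the tail rib on the way. Leave the other things on the bench where they are.

Things in the scene. Friction and masses are not known exactly. Their poses are not given: they have to be found in the camera images.
- plate: The carrier plate, loose: bare aluminium, 140 (x) x 100 (y) x 5 mm, about 0.3 kg. Origin at the centre of its underside; +x towards its nose, z up. Two upright ribs and two keyholes, see the points. It starts flat on the bench (z = 0), tail rib under the riser's roof, nose sticking out of the mouth, yaw within 0.1 rad of the riser's.
- nose_rib (a point): On the plate, middle of the top of its nose rib: 24 mm long, 10 mm thick, running lengthwise (plate x +42 to +66, y -5 to +5); top 35 mm above the plate's underside.
- tail_rib (a point): On the plate, middle of the top of its tail rib: 44 mm wide, 10 mm thick, running crosswise (plate x -57 to -47, y -22 to +22); top 35 mm above the plate's underside.
- keyholes (a point): On the plate's underside, midway between the round openings of its two keyholes. These are at plate x = +14, y = +30 and -30, 26 mm wide; from each a slot 12 mm wide runs towards the tail and ends at plate x = -19.
- dock: The dock, fixed: grey slab 182 x 130 x 12 mm (x -98 to +84, y -65 to +65; its top, the pad, at z = 12 mm) with two screws, a spring catch and a hood at its +x end. Origin on the bench under the plate's centre when home; +x is the locking direction. Home: plate origin at x = 0, y = 0, z = 12, same yaw; the slot ends stop it at about x = +1 mm.
- screws (a point): On the dock, midway between its two shoulder screws, level with their tops. They stand at dock x = -14, y = +30 and -30: neck 8 mm thick, head 18 mm wide from z = 20 to 25 mm. The plate goes down over the heads with its origin at dock x = -28 (4 mm play all round), same yaw as the dock, and is then slid 28 mm along +x.
- hood (a point): On the dock, middle of the front edge of the hood roof's underside. The hood is a bridge over dock x +46 to +84 on two legs (inner faces y = -59 and +59), roof from z = 58 to 64 mm. The nose rib passes under it, fingers do not.
- catch (a joint): The spring catch of the dock: steel tongue 13.5 x 30 mm, at dock x -85 to -71.5, y -15 to +15, standing 6 mm above the pad. Value 0 = up, 0.006 = pressed flush with the pad (m; about 1 N). The plate lowered over the heads holds it down; when the plate has gone beyond about x = -1.5 mm the catch pops up behind its tail edge and locks it.
- riser: The low riser shelf, fixed: dark steel, 120 x 164 x 51 mm (x -75 to +45, y -82 to +82). Origin on the bench; open mouth at its +x edge (x = +45 mm), roof underside at z = 46 mm, side legs with inner faces at y = -78 and +78, no floor. The plate comes out along +x.
- sample_jar: Bystander: small white jar with a black lid, 36 x 36 x 40 mm, standing on the bench; origin under its centre.
- grease_pot: Bystander: low white pot with a lid, 52 x 52 x 34 mm; origin under its centre.
- tape_roll: Bystander: roll of tape lying flat, 94 x 94 x 19 mm; origin under its centre.
- driver_red: Bystander: small screwdriver lying on the bench, 13 x 151 x 13 mm; origin under its centre.
Mind the look-alikes: they are no part of the job. There is more than one size of the plate; the job needs the larger.

How it is judged:
By the outcome, as a careful person would: the job done as asked, in the order asked, and still so for the second after the job is handed in, with the robot touching nothing.
It also fails if it takes over 72 s, if anything falls off the work surface, if the arm or the gripper's body presses on something with over 40 N, if the wrist force passes 120 N, or if a joint passes its speed limit or range.

### The arm

A 6-joint arm with a two-finger parallel gripper is mounted at the origin on a cart in front of the work surface, level with it; the furniture and walls round the work are solid. World frame = base frame: x ahead of the robot, y to its left, z up, the work surface at z = 0. Lengths are in m, angles in rad, forces in N, time in s.
With the tool pointing down it reaches from about 0.35 to 0.775 m from the base axis. Payload 7.3 kg.
Tool frame: the origin (TCP) lies at the centre of the arm's flange, where the gripper is bolted on; the fingertips stand 178 mm ahead of it and the grasp point (between the pads) lies 159 mm ahead of it; z points along the fingers, y is the line along which they close (so a half turn about z gives the same grasp; the last joint's range is limited). The gripper opens to 92 mm and grips with 3 to 60 N. Pads are 19 mm wide; open, the fingers measure 130 mm over their backs; the gripper's body (75 mm by 190 mm) begins 47 mm behind the grasp point.
Start: joints at [-1.493, 0.342, 1.524, -0, 1.275, -0.146], TCP at [0.117, -0.512, 0.405] pointing down, gripper open.
Joint ranges: [-2.53, 2.53], [-0.77, 2.02], [0.04, 2.7], [-1, 4.14], [0.28, 2.66], [-3.11, 3.11]. Speed limits (rad/s): [2.57, 2.57, 3.14, 3.14, 3.14, 3.14].

### API

Orientations are given as [roll, pitch, yaw] about the fixed x, y, z axes, in that order (R = Rz(yaw) Ry(pitch) Rx(roll)).
In Python, from cell import robot gives the robot as it stands.
- The arm moves only by the shell command python3 -m pendant FILE [OPENING] [FORCE], which reads ROWS from the file FILE. ROWS is a JSON list of rows, 1 to 8 of them, each written [[dx, dy, dz], [rx, ry, rz]]: dx, dy, dz in m, then a rotation vector rx, ry, rz in rad; each row shifts and turns the commanded pose from where the row before left it, along the tool's axes as they then stand; what a row does not reach is not made up. A row lasts 1/12 s, in which the tool goes at most 0.0417 m and 0.125 rad, less where a joint would pass 70% of its speed; a pose out of reach is approached as far as the arm can. OPENING is the finger opening in m, set as the command begins (- or left out keeps the last). The fingers move at their own pace and stop on an object; FORCE is the grip in N (left out, the last holds). Time passes only in rows, so rows that do not move let the fingers close. It prints the time, the measured TCP pose, the force, the opening and the grip force at its end. Input that does not fit is refused with a message, and nothing moves.
- robot.observe(): the state, without advancing time (a new reading comes with each control period).
- robot.read_camera(name): name is "scene" or "top" or "wrist"; returns a dict with "image" (400x640x3 uint8, red, green, blue), "fx", "fy", "cx", "cy" (pixels), "pose" (4x4, takes a point from camera to world coordinates). Camera axes: x right, y down, z forward; pixel columns grow to the right and rows downward; lengths in m; the calibration is good to about 2 mm. The wrist camera is an equidistant fisheye: a pixel r from the principal point sees the ray r / f radians off the axis. A picture is of the moment at which its call begins. There is no depth.
- robot.hand_in(): hands the job in; it is judged then, once.
The state is a dict: "time": time; "qpos": joint angles; "qvel": joint speeds; "joint_efforts": joint torques, N m; "tool_pos": TCP position; "tool_rot": TCP orientation; "contact_force": force on the tool from outside, world axes, zero at the start; "torque": the same for the moment, N m; "opening": finger opening in m; "grip_force": force on a finger pad.
Only numpy, scipy, OpenCV 4.12 (cv2) and the standard library are available. Lean on these libraries where they do the work, as an engineer would, in place of code of your own. Each camera call takes 0.05 s, during which the arm holds its last target. There are 200 camera calls.

## Working session

There is one attempt and no reset: what is moved stays moved. The work goes in short steps, Python scripts to look and compute and a shell command to move; the robot and the scene stay as the last step left them, time stands still between calls to the robot, and variables do not carry over. Pictures are saved under pics/ and viewed, at most 10 in all, crops included, and the job is handed in when it is done.

```bash
ls; mkdir -p pics; python3 - <<'E'
from cell import robot
import cv2,numpy as np,pickle
for n in("top","scene"):
    c=robot.read_camera(n); cv2.imwrite(f"pics/{n}0.png",c["image"][:,:,::-1]); pickle.dump(c,open(f"{n}0.pkl","wb"))
    print(n,c["fx"],c["fy"],c["cx"],c["cy"]);print(np.round(c["pose"],4).tolist())
print(robot.observe())
E
```

```text
pics
top 406.21585993543664 406.21585993543664 313.6365948648153 199.99019668122668
[[-0.0127, -0.9938, 0.1103, 0.4312], [-0.9998, 0.0112, -0.014, -0.2673], [0.0127, -0.1105, -0.9938, 1.55], [0.0, 0.0, 0.0, 1.0]]
scene 388.19709502022033 388.19709502022033 314.386720363765 197.21633622360642
[[-0.8081, -0.4058, 0.4269, 0.0625], [-0.5887, 0.5806, -0.5624, 0.394], [-0.0196, -0.7058, -0.7081, 0.9185], [0.0, 0.0, 0.0, 1.0]]
{'time': 0.1, 'qpos': array([-1.49301523e+00,  3.42699353e-01,  1.52487856e+00, -1.44365362e-06,
        1.27543547e+00, -1.45977090e-01]), 'qvel': array([ 0.00137503, -0.001779  , -0.00129849,  0.00057332, -0.00018242,
       -0.00195455]), 'joint_efforts': array([ 2.04092008e-03, -4.32001126e+01, -2.44695711e+01,  7.18359277e-02,
        5.25547145e-02, -5.16828914e-05]), 'tool_pos': array([ 0.11652029, -0.51179942,  0.40410525]), 'tool_rot': array([-3.14018684e+00, -2.05291671e-04,  2.23758461e-01]), 'contact_force': array([0.12449905, 0.38379219, 0.84113383]), 'torque': array([-0.02949938,  0.00314562, -0.05815817]), 'grip_force': 0.0, 'opening': 0.09170402168548834}
```

View pics/top0.png

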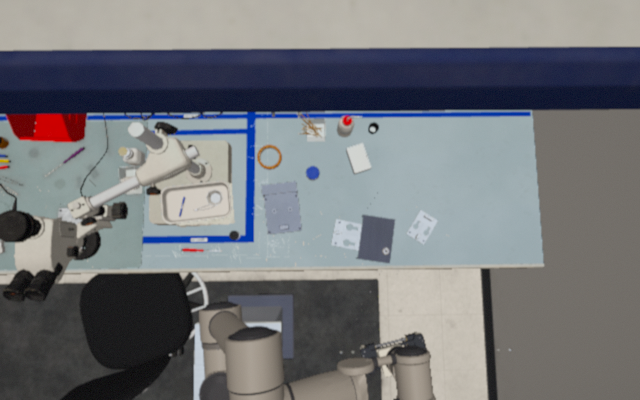

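View pics/scene0.png

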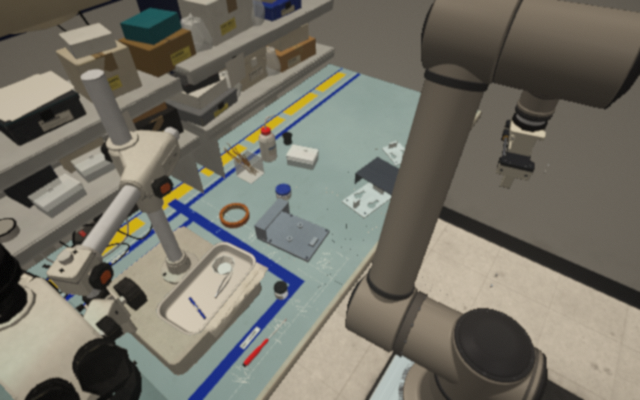

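Top view: the dock is at about (282,208) with the hood at its upper end. The riser is at (376,238) with the plate's nose sticking out to the left at (345,234). The look-alike plate is at (423,227). I'll zoom in on these.

```bash
python3 - <<'E'
import cv2
a=cv2.imread("pics/top0.png")[170:270,245:445]
cv2.imwrite("pics/top0c.png",cv2.resize(a,None,fx=4,fy=4,interpolation=cv2.INTER_CUBIC))
E
```

```text
(no output)
```

View pics/top0c.png

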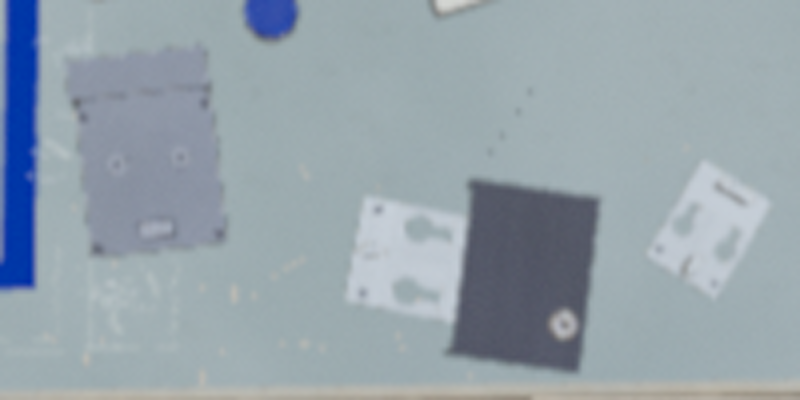

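The crop shows the dock corners at about (95,252), (222,240), (67,57) and (207,47), with screws at (117,163) and (180,157). The plate nose corners are at (365,197) and (347,302), with keyhole rounds at (418,228) and (404,290). I'll turn these into rough poses, then refine with the wrist camera.

```bash
cat >h.py <<'E'
import numpy as np,cv2,pickle
from cell import robot
from scipy.spatial.transform import Rotation as R
def ray(c,u,v,fish=False):
    x,y=(u-c["cx"])/c["fx"],(v-c["cy"])/c["fy"]
    if fish:
        r=np.hypot(x,y); s=np.sin(r)/max(r,1e-9); d=np.array([x*s,y*s,np.cos(r)])
    else: d=np.array([x,y,1.])
    return c["pose"][:3,3],c["pose"][:3,:3]@d
def onplane(c,u,v,z,fish=False):
    o,d=ray(c,u,v,fish); return o+d*(z-o[2])/d[2]
def proj(c,p,fish=True):
    q=c["pose"][:3,:3].T@(np.asarray(p,float)-c["pose"][:3,3])
    if not fish: return c["cx"]+c["fx"]*q[0]/q[2],c["cy"]+c["fy"]*q[1]/q[2]
    r=np.hypot(q[0],q[1]); t=np.arctan2(r,q[2]); return c["cx"]+c["fx"]*t*q[0]/r,c["cy"]+c["fy"]*t*q[1]/r
def fit(loc,w):
    "2D rigid fit: returns x,y,yaw, residuals"
    loc=np.asarray(loc,float)[:,:2];w=np.asarray(w,float)[:,:2];a=loc-loc.mean(0);b=w-w.mean(0)
    th=np.arctan2((a[:,0]*b[:,1]-a[:,1]*b[:,0]).sum(),(a*b).sum()); M=np.array([[np.cos(th),-np.sin(th)],[np.sin(th),np.cos(th)]])
    t=w.mean(0)-M@loc.mean(0); return t[0],t[1],th,np.round((w-(loc@M.T+t))*1e3,1)
def at(p,l):
    c,s=np.cos(p[2]),np.sin(p[2]); return np.array([p[0]+c*l[0]-s*l[1],p[1]+s*l[0]+c*l[1]])
def wrist(n):
    c=robot.read_camera("wrist"); cv2.imwrite(f"pics/{n}.png",c["image"][:,:,::-1]); pickle.dump(c,open(n+".pkl","wb")); return c
def delta(x,y,z,yaw):
    "tool-axis shift and z turn to a pointing-down target; yaw = tool_rot yaw with roll pi"
    s=robot.observe(); M=R.from_euler("xyz",s["tool_rot"]); T=R.from_euler("xyz",[np.pi,0,yaw])
    return np.round(M.inv().apply(np.array([x,y,z])-s["tool_pos"]),4),np.round((M.inv()*T).as_rotvec(),4)
E
python3 - <<'E'
from h import *
c=pickle.load(open("top0.pkl","rb"))
w=lambda u,v,z:onplane(c,245+u/4-.375,170+v/4-.375,z)
d=fit([(-98,65),(-98,-65),(-14,30),(-14,-30)],1e3*np.array([w(95,252,.012),w(222,240,.012),w(117,163,.025),w(180,157,.025)]));print("dock",d)
# riser roof corners: mouth left side
print("riser",fit([(45,82),(-75,82),(-75,-82),(45,-82)],1e3*np.array([w(450,354,.051),w(578,371,.051),w(600,197,.051),w(471,180,.051)])))
# plate yaw ~ +y: nose corners
print("plate",fit([(70,-50),(70,50),(14,-30),(14,30)],1e3*np.array([w(365,197,.005),w(347,302,.005),w(418,228,.005),w(404,290,.005)])))
E
```

```text
dock (np.float64(580.9205839012938), np.float64(-167.4185036147568), np.float64(0.09073322853447395), array([[ 2607.7, -5185.9],
       [  653.1,  4505. ],
       [-1400.9,    87. ],
       [-1859.9,   593.9]]))
riser (np.float64(455.0716825664603), np.float64(-500.78230045996054), np.float64(1.4210694252942673), array([[ 1019.1,  -841.7],
       [ 1980.9,   937.3],
       [-1139.2,  -324.1],
       [-1860.7,   228.5]]))
plate (np.float64(466.63377004282546), np.float64(-430.6613353492661), np.float64(1.3730849372526797), array([[  -65.3, -1064.1],
       [-1184.6, -1806.9],
       [  441.3,    36.7],
       [  808.5,  2834.3]]))
```

```bash
python3 - <<'E'
from h import *
print(delta(.50,-.33,.40,1.373))
E
```

```text
(array([ 0.4143, -0.0922,  0.0043]), array([-1.1000e-03, -1.0000e-03, -1.1492e+00]))
```

```bash
echo '[[[0.039, -0.009, 0], [0, 0, 0]], [[0.039, -0.009, 0], [0, 0, 0]], [[0.039, -0.009, 0], [0, 0, 0]], [[0.039, -0.009, 0], [0, 0, 0]], [[0.039, -0.009, 0], [0, 0, 0]], [[0.039, -0.009, 0], [0, 0, 0]], [[0.039, -0.009, 0], [0, 0, 0]], [[0.039, -0.009, 0], [0, 0, 0]]]' > rows.txt && python3 -m pendant rows.txt; echo '[[[0.039, -0.009, 0], [0, 0, 0]], [[0.039, -0.009, 0], [0, 0, 0]], [[0, 0, 0], [0, 0, -0.12]], [[0, 0, 0], [0, 0, -0.12]], [[0, 0, 0], [0, 0, -0.12]], [[0, 0, 0], [0, 0, -0.12]], [[0, 0, 0], [0, 0, -0.12]], [[0, 0, 0], [0, 0, -0.12]]]' > rows.txt && python3 -m pendant rows.txt;echo '[[[0, 0, 0], [0, 0, -0.12]], [[0, 0, 0], [0, 0, -0.12]], [[0, 0, 0], [0, 0, -0.12]], [[0, 0, 0], [0, 0, 0]], [[0, 0, 0], [0, 0, 0]]]' > rows.txt && python3 -m pendant rows.txt; python3 -c "
from h import *
c=wrist('w1');print(c['fx'],c['cx'],c['cy'],np.round(c['pose'],3).tolist())
print(delta(.50,-.33,.40,1.373))"
```

```text
time: 0.77
tool_pos: [0.4063, -0.3711, 0.4045]
tool_rot: [-3.141, 0.0, 0.224]
contact_force: [0.1, -1.0, -0.5]
opening: 0.092
grip_force: 0.0
time: 1.43
tool_pos: [0.4769, -0.3375, 0.4042]
tool_rot: [-3.141, -0.0, 0.95]
contact_force: [0.1, -0.3, -1.0]
opening: 0.0915
grip_force: 0.0
time: 1.85
tool_pos: [0.4768, -0.3376, 0.4044]
tool_rot: [-3.141, -0.0, 1.3]
contact_force: [0.1, -0.1, -0.7]
opening: 0.0919
grip_force: 0.0
309.70691628693146 313.6937536958389 196.89152627102303 [[0.964, -0.257, -0.073, 0.496], [-0.267, -0.927, -0.263, -0.266], [-0.0, 0.273, -0.962, 0.384], [0.0, 0.0, 0.0, 1.0]]
(array([0.0135, 0.0203, 0.0044]), array([-0.0005, -0.0003, -0.073 ]))
```

View pics/w1.png

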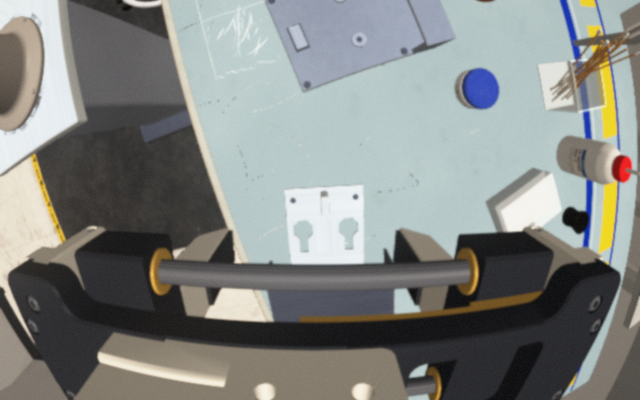

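The wrist view shows the plate's nose corners at about (285,189) and (364,184), the rib at (324,203), and keyholes at about (304,232) and (348,230). I'll refine with masks.

```bash
python3 - <<'E'
from h import *
c=pickle.load(open("w1.pkl","rb")); im=c["image"]
hsv=cv2.cvtColor(im,cv2.COLOR_RGB2HSV); m=((hsv[:,:,1]<28)&(hsv[:,:,2]>170)).astype(np.uint8)
m[:175]=0;m[262:]=0;m[:,:270]=0;m[:,380:]=0
cs,h=cv2.findContours(m,cv2.RETR_CCOMP,cv2.CHAIN_APPROX_NONE)
i=max(range(len(cs)),key=lambda k:cv2.contourArea(cs[k])); C=cs[i][:,0,:]
pts=np.array([onplane(c,u,v,.005,True)[:2] for u,v in C]); 
H=cv2.convexHull(pts.astype(np.float32));print(len(C),np.round(cv2.boxPoints(cv2.minAreaRect(H)),4).tolist(),cv2.minAreaRect(H))
for k in range(len(cs)):
    if h[0][k][3]==i and cv2.contourArea(cs[k])>15: 
        print(cv2.contourArea(cs[k]),cv2.boundingRect(cs[k]))
crop=im[170:270,265:385,::-1]; cv2.imwrite("pics/w1c.png",cv2.resize(crop,None,fx=6,fy=6,interpolation=cv2.INTER_CUBIC))
cv2.imwrite("pics/w1m.png",m*255)
E
```

```text
388 [[0.3846000134944916, -0.44209998846054077], [0.5300999879837036, -0.48339998722076416], [0.5633000135421753, -0.36640000343322754], [0.4178999960422516, -0.32510000467300415]] ((0.4739837050437927, -0.40425705909729004), (0.12164472788572311, 0.15120597183704376), 74.15154266357422)
22.0 (290, 197, 6, 7)
22.0 (352, 194, 7, 6)
35.0 (320, 190, 8, 8)
```

View pics/w1c.png

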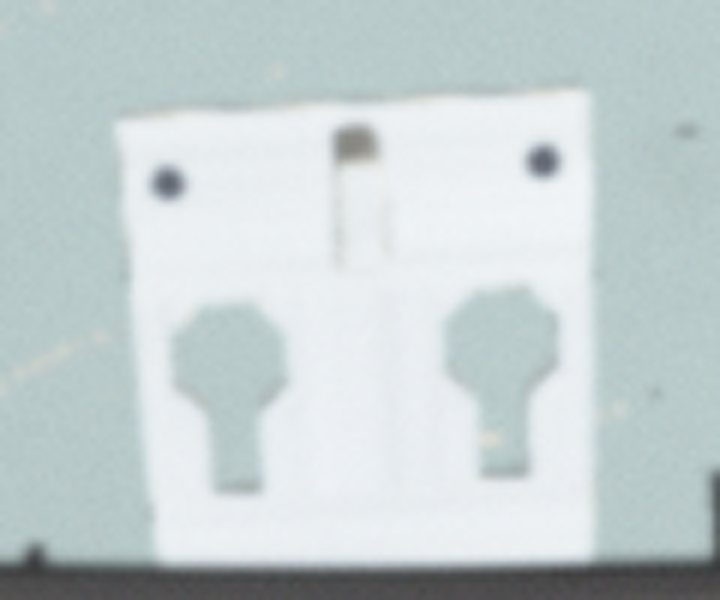

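The crop shows nose corners at (116,122) and (589,92), keyhole rounds at (230,355) and (502,340), and slot ends at (239,492) and (505,475).

```bash
python3 - <<'E'
from h import *
c=pickle.load(open("w1.pkl","rb"))
w=lambda u,v,z:1e3*onplane(c,265+u/6-.42,170+v/6-.42,z,True)
p=fit([(70,50),(70,-50),(14,30),(14,-30),(-19,30),(-19,-30)],[w(116,122,.005),w(589,92,.005),w(230,355,.005),w(502,340,.005),w(239,492,.003),w(505,475,.003)])
print(p); n=at(p,(54,0))/1e3; print("nose",n)
print(delta(n[0],n[1],.25,p[2]))
E
```

```text
(np.float64(467.9488548452524), np.float64(-428.660310284469), np.float64(1.3625078393082766), array([[-194.1, -832.1],
       [  38.8, -488.1],
       [ 434.7,  993.7],
       [ 101.2,  728.5],
       [-440. , -266.7],
       [  59.3, -135.4]]))
nose [ 0.47911528 -0.37582745]
(array([-0.0363,  0.0125,  0.1544]), array([-0.0005, -0.0003, -0.0626]))
```

```bash
echo '[[[-0.018, 0.006, 0.03], [0, 0, 0]], [[-0.018, 0.0065, 0.04], [0, 0, 0]], [[0, 0, 0.04], [0, 0, -0.0626]], [[0, 0, 0.04], [0, 0, 0]], [[0, 0, 0], [0, 0, 0]], [[0, 0, 0], [0, 0, 0]]]' > rows.txt && python3 -m pendant rows.txt 0.05 40; python3 -c "
from h import *
print(delta(.4791,-.3758,.188,1.3625))"
```

```text
time: 2.4
tool_pos: [0.479, -0.3742, 0.2557]
tool_rot: [-3.138, -0.003, 1.364]
contact_force: [-0.5, 0.0, 0.7]
opening: 0.0564
grip_force: 0.0
(array([-0.0017,  0.0007,  0.0677]), array([-0.004 , -0.0026,  0.0015]))
```

```bash
echo '[[[-0.001, 0.0005, 0.03], [0, 0, 0]], [[0, 0, 0.03], [0, 0, 0]], [[0, 0, 0.0075], [0, 0, 0]], [[0, 0, 0], [0, 0, 0]], [[0, 0, 0], [0, 0, 0]]]' > rows.txt && python3 -m pendant rows.txt; echo '[[[0, 0, 0], [0, 0, 0]], [[0, 0, 0], [0, 0, 0]], [[0, 0, 0], [0, 0, 0]], [[0, 0, 0], [0, 0, 0]], [[0, 0, 0], [0, 0, 0]], [[0, 0, 0], [0, 0, 0]]]' > rows.txt && python3 -m pendant rows.txt 0 40
```

```text
time: 2.82
tool_pos: [0.4804, -0.3761, 0.1922]
tool_rot: [3.139, 0.002, 1.366]
contact_force: [-0.3, -0.4, 1.4]
opening: 0.0501
grip_force: 0.0
time: 3.32
tool_pos: [0.4796, -0.3756, 0.1899]
tool_rot: [3.141, 0.0, 1.366]
contact_force: [-0.0, 0.3, -0.2]
opening: 0.0146
grip_force: 0.0
```

```bash
echo '[[[0, 0, 0], [0, 0, 0]], [[0, 0, 0], [0, 0, 0]], [[0, 0, 0], [0, 0, 0]], [[0.01, 0, 0], [0, 0, 0]], [[0.015, 0, 0], [0, 0, 0]], [[0.02, 0, 0], [0, 0, 0]]]' > rows.txt && python3 -m pendant rows.txt;  echo '[[[0.02, 0, 0], [0, 0, 0]], [[0.02, 0, 0], [0, 0, 0]], [[0.01, 0, 0], [0, 0, 0]], [[0, 0, 0], [0, 0, 0]], [[0, 0, 0], [0, 0, 0]]]' > rows.txt && python3 -m pendant rows.txt
```

```text
time: 3.82
tool_pos: [0.4888, -0.3312, 0.1897]
tool_rot: [3.141, 0.001, 1.365]
contact_force: [-0.6, -2.3, 1.7]
opening: 0.0098
grip_force: 40.0
time: 4.23
tool_pos: [0.4991, -0.2814, 0.1897]
tool_rot: [-3.141, -0.001, 1.368]
contact_force: [-0.3, 2.7, 2.7]
opening: 0.0097
grip_force: 40.0
```

```bash
echo '[[[0, 0, 0], [0, 0, 0]], [[0, 0, 0], [0, 0, 0]], [[0, 0, 0], [0, 0, 0]], [[0, 0, -0.03], [0, 0, 0]], [[0, 0, -0.04], [0, 0, 0]], [[0, 0, -0.04], [0, 0, 0]], [[0, 0, -0.04], [0, 0, 0]], [[0, 0, -0.04], [0, 0, 0]]]' > rows.txt && python3 -m pendant rows.txt 0.05;  echo '[[[0, 0, -0.02], [0, 0, 0]], [[0, 0, 0], [0, 0, 0]], [[0, 0, 0], [0, 0, 0]]]' > rows.txt && python3 -m pendant rows.txt; python3 -c "
from h import *
wrist('w2')"; echo '[[[-0.03, 0, 0], [0, 0, 0]], [[-0.04, 0, 0], [0, 0, 0]], [[-0.03, 0, 0], [0, 0, 0]], [[0, 0, 0], [0, 0, 0]], [[0, 0, 0], [0, 0, 0]]]' > rows.txt && python3 -m pendant rows.txt ; python3 -c "
from h import *
wrist('w3')
b=[cv2.imread(f'pics/w{k}.png')[:250,170:500] for k in (2,3)]
cv2.imwrite('pics/w23.png',cv2.resize(np.hstack(b),(800,303)))"
```

```text
time: 4.9
tool_pos: [0.4983, -0.2831, 0.3814]
tool_rot: [-3.141, 0.0, 1.365]
contact_force: [0.9, -1.1, -0.5]
opening: 0.0496
grip_force: 0.0
time: 5.15
tool_pos: [0.4986, -0.2831, 0.4007]
tool_rot: [3.139, 0.001, 1.365]
contact_force: [0.5, -0.2, -0.2]
opening: 0.05
grip_force: 0.0
time: 5.62
tool_pos: [0.4777, -0.382, 0.3968]
tool_rot: [-3.138, -0.003, 1.363]
contact_force: [-0.2, -0.5, 0.2]
opening: 0.0497
grip_force: 0.0
```

View pics/w23.png

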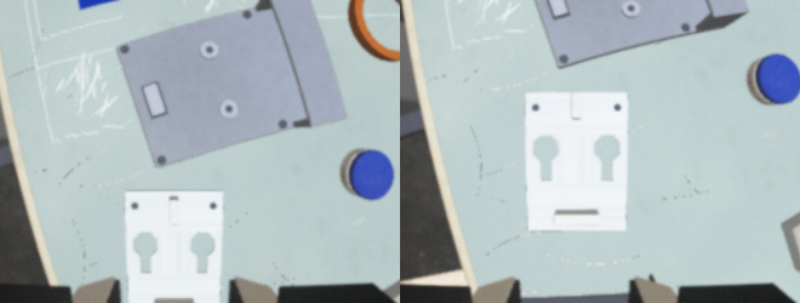

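Left panel (w2): dock slab corners at (120,47) and (158,166), screws at (209,50) and (229,108), hood to the right. Right panel (w3): the plate is fully out, with corners around (526,93), (628,93) and (627,230). I'll make a precise dock crop and segment the plate automatically.

```bash
python3 - <<'E'
from h import *
c=pickle.load(open("w3.pkl","rb")); im=c["image"]
hsv=cv2.cvtColor(im,cv2.COLOR_RGB2HSV); m=((hsv[:,:,1]<25)&(hsv[:,:,2]>180)).astype(np.uint8)
m[:65]=0;m[200:]=0;m[:,:210]=0;m[:,275:]=0
cs,_=cv2.findContours(m,cv2.RETR_EXTERNAL,cv2.CHAIN_APPROX_NONE); C=max(cs,key=cv2.contourArea)[:,0,:]
print(cv2.boundingRect(C),cv2.contourArea(C))
P=np.array([onplane(c,u,v,.005,True)[:2]*1e3 for u,v in C],np.float32)
print(cv2.minAreaRect(P), cv2.boxPoints(cv2.minAreaRect(P)).tolist())
d=cv2.imread("pics/w2.png")[0:115,210:320]; d=cv2.resize(d,None,fx=5,fy=5,interpolation=cv2.INTER_CUBIC)
e=cv2.imread("pics/w3.png")[70:200,215:270]; e=cv2.resize(e,(int(55*4.4),int(130*4.4)),interpolation=cv2.INTER_CUBIC)
print(d.shape,e.shape); d=cv2.copyMakeBorder(d,0,max(0,e.shape[0]-d.shape[0]),0,0,0)
e=cv2.copyMakeBorder(e,0,d.shape[0]-e.shape[0],0,0,0); cv2.imwrite("pics/de.png",np.hstack([d,e]))
E
```

```text
(210, 65, 65, 135) 8409.0
((399.70538330078125, -313.6270751953125), (170.10984802246094, 82.19541931152344), 76.59870910644531) [[340.0135803222656, -386.8407897949219], [419.9708557128906, -405.8912048339844], [459.3971862792969, -240.41336059570312], [379.4399108886719, -221.36294555664062]]
(575, 550, 3) (572, 242, 3)
```

View pics/de.png

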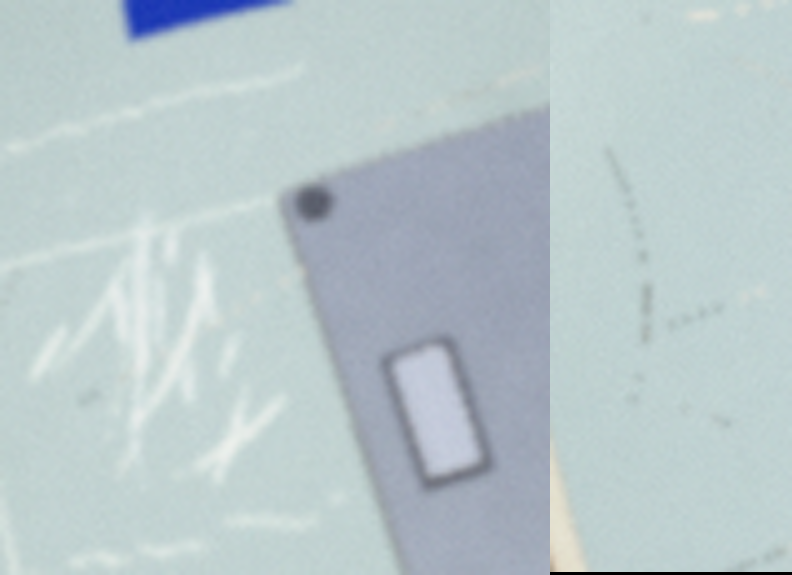

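My crop scale was wrong, so this shows only the dock's tail corner and catch. Redoing it with the right pixels: dock at x 262–430, plate at x 265–368.

```bash
python3 - <<'E'
from h import *
c=pickle.load(open("w3.pkl","rb")); im=c["image"]
g=im[68:198,264:368,0]; t,m=cv2.threshold(g,0,255,cv2.THRESH_BINARY+cv2.THRESH_OTSU)
cs,_=cv2.findContours(m,cv2.RETR_EXTERNAL,cv2.CHAIN_APPROX_NONE); C=max(cs,key=cv2.contourArea)[:,0,:]+[264,68]
print(t,cv2.boundingRect(C),cv2.contourArea(C))
P=np.array([onplane(c,u,v,.005,True)[:2]*1e3 for u,v in C],np.float32)
print(cv2.minAreaRect(P), cv2.boxPoints(cv2.minAreaRect(P)).tolist())
d=cv2.imread("pics/w2.png")[0:142,262:460]; cv2.imwrite("pics/d.png",cv2.resize(d,None,fx=4,fy=4,interpolation=cv2.INTER_CUBIC))
E
```

```text
215.0 (273, 76, 85, 115) 9273.5
((487.6606140136719, -334.7882080078125), (139.62091064453125, 100.97509765625), 78.25173950195312) [[424.0164794921875, -392.85638427734375], [522.8762817382812, -413.4161376953125], [551.3047485351562, -276.72003173828125], [452.4449462890625, -256.1602783203125]]
```

View pics/d.png

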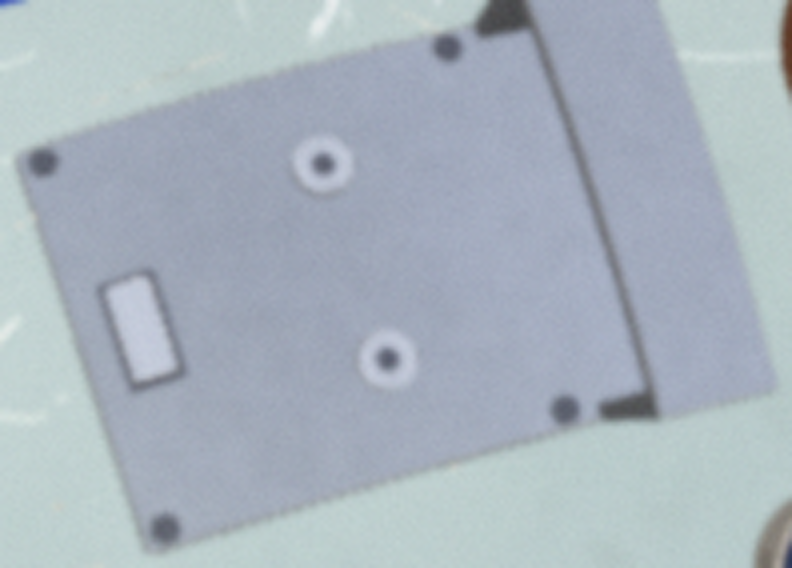

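The crop shows dock tail corners at (18,156) and (147,553), screws at (323,164) and (388,359), and catch corners at (100,287), (153,270), (185,375) and (132,390).

```bash
python3 - <<'E'
from h import *
c=pickle.load(open("w2.pkl","rb"))
w=lambda u,v,z:1e3*onplane(c,262+u/4-.375,v/4-.375,z,True)
p=fit([(-98,65),(-98,-65),(-14,30),(-14,-30),(-78.2,0)],[w(18,156,.012),w(147,553,.012),w(323,164,.025),w(388,359,.025),w(142.5,330.5,.018)])
print(p); s=fit([(-14,30),(-14,-30)],[w(323,164,.025),w(388,359,.025)]);print(s)
pl=(.4877,-.3348,1.366); t=at(pl,(-52,0)); t=at((pl[0],pl[1],pl[2]),(-.052,0)); print("tail",t)
print(delta(t[0],t[1],.26,1.366+np.pi/2))
E
```

```text
(np.float64(580.4301127137436), np.float64(-165.34767210345194), np.float64(0.10452746431807274), array([[ 1272.9, -1589.7],
       [   79. ,  1616.6],
       [ -750.3,   170.7],
       [ -462.6,   389.6],
       [ -139.1,  -587.2]]))
(np.float64(579.8159558972457), np.float64(-164.995618062422), np.float64(0.10969331801177747), array([[ 10.2, -92.9],
       [-10.2,  92.9]]))
tail [ 0.47712488 -0.38571333]
(array([-0.0053,  0.0004,  0.1373]), array([-5.000e-04, -4.700e-03, -1.572e+00]))
```

```bash
echo '[[[-0.0053, 0.0004, 0.017], [0, 0, -0.121]], [[0, 0, 0.017], [0, 0, -0.121]], [[0, 0, 0.017], [0, 0, -0.121]], [[0, 0, 0.017], [0, 0, -0.121]], [[0, 0, 0.017], [0, 0, -0.121]], [[0, 0, 0.017], [0, 0, -0.121]], [[0, 0, 0.017], [0, 0, -0.121]], [[0, 0, 0.017], [0, 0, -0.121]]]' > rows.txt && python3 -m pendant rows.txt;  echo '[[[0, 0, 0], [0, 0, -0.121]], [[0, 0, 0], [0, 0, -0.121]], [[0, 0, 0], [0, 0, -0.121]], [[0, 0, 0], [0, 0, -0.121]], [[0, 0, 0], [0, 0, -0.12]], [[0, 0, 0], [0, 0, 0]], [[0, 0, 0], [0, 0, 0]]]' > rows.txt && python3 -m pendant rows.txt; python3 -c "
from h import *
print(delta(.4771,-.3857,.189,1.366+np.pi/2))"
```

```text
time: 6.33
tool_pos: [0.4782, -0.3841, 0.2621]
tool_rot: [3.141, -0.002, 2.342]
contact_force: [0.6, -0.7, 0.6]
opening: 0.05
grip_force: 0.0
time: 6.92
tool_pos: [0.4781, -0.3846, 0.2631]
tool_rot: [3.141, -0.001, 2.936]
contact_force: [0.6, 0.2, -0.6]
opening: 0.0498
grip_force: 0.0
(array([ 0.0007, -0.0014,  0.0741]), array([ 0.0008, -0.001 , -0.0009]))
```

```bash
echo '[[[0.0007, -0.0014, 0.03], [0, 0, 0]], [[0, 0, 0.03], [0, 0, 0]], [[0, 0, 0.0141], [0, 0, 0]], [[0, 0, 0], [0, 0, 0]], [[0, 0, 0], [0, 0, 0]], [[0, 0, 0], [0, 0, 0]]]' > rows.txt && python3 -m pendant rows.txt;  echo '[[[0, 0, 0], [0, 0, 0]], [[0, 0, 0], [0, 0, 0]], [[0, 0, 0], [0, 0, 0]], [[0, 0, 0], [0, 0, 0]], [[0, 0, 0], [0, 0, 0]], [[0, 0, 0], [0, 0, 0]], [[0, 0, 0], [0, 0, 0]], [[0, 0, 0], [0, 0, 0]]]' > rows.txt && python3 -m pendant rows.txt 0 60;echo '[[[0, 0, 0], [0, 0, 0]], [[0, 0, 0], [0, 0, 0]], [[0, 0, -0.01], [0, 0, 0]], [[0, 0, -0.02], [0, 0, 0]], [[0, 0, -0.03], [0, 0, 0]], [[0, 0, -0.02], [0, 0, 0]], [[0, 0, 0], [0, 0, 0]], [[0, 0, 0], [0, 0, 0]]]' > rows.txt && python3 -m pendant rows.txt; python3 -c "
from h import *
p=at((.580,-.165,.107),(-.080,0));print(p)
print(delta(p[0],p[1],.27,.107+np.pi/2))"
```

```text
time: 7.42
tool_pos: [0.4774, -0.3871, 0.1907]
tool_rot: [-3.141, 0.002, 2.937]
contact_force: [-0.2, -0.6, -0.1]
opening: 0.0498
grip_force: 0.0
time: 8.08
tool_pos: [0.4769, -0.3869, 0.1897]
tool_rot: [3.142, -0.0, 2.938]
contact_force: [-0.2, 0.4, 1.5]
opening: 0.0092
grip_force: 60.0
time: 8.75
tool_pos: [0.477, -0.3871, 0.2706]
tool_rot: [-3.14, 0.002, 2.938]
contact_force: [-1.2, 0.2, -3.0]
opening: 0.0094
grip_force: 60.0
[ 0.50045752 -0.17354368]
(array([0.0201, 0.2139, 0.0003]), array([-1.0000e-04,  2.7000e-03,  1.2606e+00]))
```

```bash
echo '[[[0, 0, 0], [0, 0, 0.05]], [[0, 0, 0], [0, 0, 0.11]], [[0, 0, 0], [0, 0, 0.12]], [[0, 0, 0], [0, 0, 0.12]], [[0, 0, 0], [0, 0, 0.12]], [[0, 0, 0], [0, 0, 0.12]], [[0, 0, 0], [0, 0, 0.12]], [[0, 0, 0], [0, 0, 0.12]]]' > rows.txt && python3 -m pendant rows.txt;echo '[[[0, 0, 0], [0, 0, 0.12]], [[0, 0, 0], [0, 0, 0.12]], [[0, 0, 0], [0, 0, 0.1]], [[0, 0, 0], [0, 0, 0.04]], [[0, 0, 0], [0, 0, 0]], [[0, 0, 0], [0, 0, 0]]]' > rows.txt && python3 -m pendant rows.txt; python3 -c "
from h import *
p=at((.580,-.165,.107),(-.080,0))
print(delta(p[0],p[1],.27,.107+np.pi/2))"
```

```text
time: 9.42
tool_pos: [0.4764, -0.3865, 0.2673]
tool_rot: [-3.14, -0.004, 2.052]
contact_force: [0.1, 0.1, -2.1]
opening: 0.0096
grip_force: 60.0
time: 9.92
tool_pos: [0.4766, -0.3867, 0.2679]
tool_rot: [-3.14, -0.002, 1.68]
contact_force: [0.1, 0.6, -2.7]
opening: 0.0097
grip_force: 60.0
(array([ 0.2093,  0.047 , -0.0017]), array([-0.002 , -0.0024,  0.0022]))
```

```bash
echo '[[[0.02, 0.0045, 0], [0, 0, 0]], [[0.035, 0.0079, 0], [0, 0, 0]], [[0.035, 0.0079, 0], [0, 0, 0]], [[0.035, 0.0079, 0], [0, 0, 0]], [[0.035, 0.0079, 0], [0, 0, 0]], [[0.03, 0.0067, 0], [0, 0, 0]], [[0.0193, 0.0042, 0], [0, 0, 0]], [[0, 0, 0], [0, 0, 0]]]' > rows.txt && python3 -m pendant rows.txt;echo '[[[0, 0, 0], [0, 0, 0]], [[0, 0, 0], [0, 0, 0]]]' > rows.txt && python3 -m pendant rows.txt; python3 -c "
from h import *
p=at((.580,-.165,.107),(-.080,0))
print(delta(p[0],p[1],.27,.107+np.pi/2))
w=wrist('w4')"
```

```text
time: 10.58
tool_pos: [0.501, -0.17, 0.2689]
tool_rot: [-3.14, -0.002, 1.684]
contact_force: [-0.8, 0.5, -3.3]
opening: 0.0094
grip_force: 60.0
time: 10.75
tool_pos: [0.5012, -0.1742, 0.2693]
tool_rot: [-3.141, 0.0, 1.679]
contact_force: [-0.2, -0.1, -1.8]
opening: 0.0096
grip_force: 60.0
(array([ 0.0008, -0.0007, -0.0007]), array([-0.0003,  0.0003,  0.0016]))
```

View pics/w4.png

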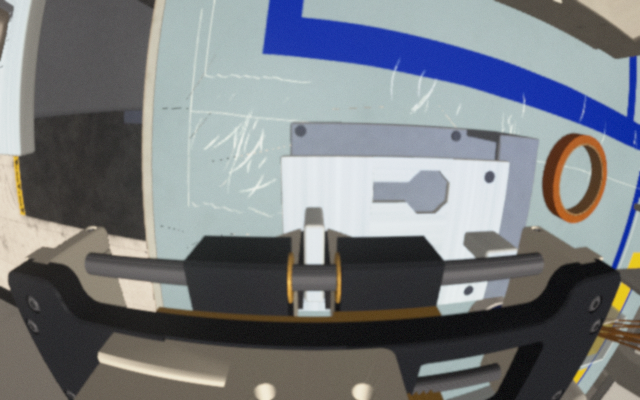

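The plate is over the dock, seen from its +y side: tail corner (282,156), nose corner (509,163), keyhole round (428,191). Dock tail corner at (291,123). I'll check the plate pose in the hand.

```bash
python3 - <<'E'
from h import *
c=pickle.load(open("w4.pkl","rb")); im=c["image"]
g=im[135:235,262:530,0].copy(); t,m=cv2.threshold(g,205,255,cv2.THRESH_BINARY)
w=lambda u,v,z:1e3*onplane(c,u,v,z,True)
z=.2693-.189+.005
print(fit([(-70,50),(70,50),(14,30)],[w(282,156,z),w(509,163,z),w(428,191,z)]))
print("dock corner",w(291,123,.012), "expect",at((580,-165,.107),(-98,65)))
d=(.580,-.165,.107)
for l in((-.044,.030),): print("target plate keyhole etc", at(d,(-.028,0)))
E
```

```text
(np.float64(551.7194355961227), np.float64(-168.24058194277114), np.float64(0.10267962788872798), array([[ 1598.4,  -237.2],
       [-1346.4,  -685.6],
       [ -252.1,   922.8]]))
dock corner [ 476.64028871 -111.31682646   12.        ] expect [ 475.61872967 -110.83774004]
target plate keyhole etc [ 0.55216013 -0.16799029]
```

```bash
echo '[[[0.0005, -0.0005, 0.02], [0, 0, 0.002]], [[0, 0, 0.02], [0, 0, 0]], [[0, 0, 0.01], [0, 0, 0]], [[0, 0, 0], [0, 0, 0]], [[0, 0, 0], [0, 0, 0]]]' > rows.txt && python3 -m pendant rows.txt;echo '[[[0, 0, 0.008], [0, 0, 0]], [[0, 0, 0.006], [0, 0, 0]], [[0, 0, 0], [0, 0, 0]], [[0, 0, 0], [0, 0, 0]]]' > rows.txt && python3 -m pendant rows.txt; python3 -c "
from h import *
p=at((.580,-.165,.107),(-.080,0))
print(delta(p[0],p[1],.201,.107+np.pi/2))"
```

```text
time: 11.22
tool_pos: [0.5006, -0.1741, 0.2193]
tool_rot: [-3.141, -0.0, 1.676]
contact_force: [1.5, 0.2, -2.8]
opening: 0.0096
grip_force: 60.0
time: 11.55
tool_pos: [0.5006, -0.1734, 0.2055]
tool_rot: [-3.141, -0.0, 1.676]
contact_force: [0.1, 0.1, -2.2]
opening: 0.0101
grip_force: 60.0
(array([-0.0001, -0.0001,  0.0045]), array([-0.0002, -0.0001, -0.0014]))
```

```bash
echo '[[[0, 0, 0.003], [0, 0, 0]], [[0, 0, 0.001], [0, 0, 0]], [[0, 0, 0], [0, 0, 0]], [[0, 0, 0], [0, 0, 0]]]' > rows.txt && python3 -m pendant rows.txt;echo '[[[0, 0.003, 0], [0, 0, 0]], [[0, 0.004, 0], [0, 0, 0]], [[0, 0.004, 0], [0, 0, 0]], [[0, 0, 0], [0, 0, 0]], [[0, 0, 0], [0, 0, 0]]]' > rows.txt && python3 -m pendant rows.txt
```

```text
time: 11.88
tool_pos: [0.5008, -0.1734, 0.2017]
tool_rot: [3.141, 0.0, 1.676]
contact_force: [0.6, 0.0, -1.3]
opening: 0.0097
grip_force: 60.0
time: 12.3
tool_pos: [0.5122, -0.1722, 0.2016]
tool_rot: [3.14, 0.001, 1.677]
contact_force: [1.0, 0.7, -0.9]
opening: 0.0094
grip_force: 60.0
```

```bash
echo '[[[0, 0.004, 0], [0, 0, 0]], [[0, 0.004, 0], [0, 0, 0]], [[0, 0.004, 0], [0, 0, 0]], [[0, 0, 0], [0, 0, 0]], [[0, 0, 0], [0, 0, 0]]]' > rows.txt && python3 -m pendant rows.txt;echo '[[[0, 0.002, 0], [0, 0, 0]], [[0, 0.002, 0], [0, 0, 0]], [[0, 0, 0], [0, 0, 0]], [[0, 0, 0], [0, 0, 0]]]' > rows.txt && python3 -m pendant rows.txt
```

```text
time: 12.72
tool_pos: [0.5241, -0.1709, 0.2016]
tool_rot: [3.14, 0.001, 1.676]
contact_force: [0.7, -0.1, -0.2]
opening: 0.0097
grip_force: 60.0
time: 13.05
tool_pos: [0.5275, -0.1705, 0.2016]
tool_rot: [3.141, 0.0, 1.676]
contact_force: [-0.9, -0.7, 2.8]
opening: 0.0093
grip_force: 60.0
```

```bash
for i in 1 ; do echo '[[[0, 0.001, 0], [0, 0, 0]], [[0, 0.001, 0], [0, 0, 0]], [[0, 0, 0], [0, 0, 0]], [[0, 0, 0], [0, 0, 0]]]' > rows.txt && python3 -m pendant rows.txt; done; echo '[[[0, 0.001, 0], [0, 0, 0]], [[0, 0, 0], [0, 0, 0]], [[0, 0, 0], [0, 0, 0]]]' > rows.txt && python3 -m pendant rows.txt
```

```text
time: 13.38
tool_pos: [0.5294, -0.1703, 0.2016]
tool_rot: [-3.141, 0.0, 1.676]
contact_force: [-3.3, 0.1, 5.1]
opening: 0.0096
grip_force: 60.0
time: 13.63
tool_pos: [0.5299, -0.1703, 0.2016]
tool_rot: [-3.14, -0.0, 1.677]
contact_force: [-6.6, -1.4, 8.1]
opening: 0.0099
grip_force: 60.0
```

```bash
echo '[[[0, 0.001, 0], [0, 0, 0]], [[0, 0.001, 0], [0, 0, 0]], [[0, 0, 0], [0, 0, 0]], [[0, 0, 0], [0, 0, 0]]]' > rows.txt && python3 -m pendant rows.txt; python3 -c "
from h import *
wrist('w5'); d=(.580,-.165,.107)
c=pickle.load(open('w5.pkl','rb'))
for l in ((-.098,.065,.012),(-.078,0,.018),(-.07,.05,.017),(.07,.05,.017)): print(l,proj(c,[*at(d,l),l[2]]))
cv2.imwrite('pics/w5c.png',cv2.resize(cv2.imread('pics/w5.png')[90:290,240:560],(800,500)))"
```

```text
time: 13.97
tool_pos: [0.5307, -0.1703, 0.2016]
tool_rot: [-3.136, -0.001, 1.677]
contact_force: [-14.6, -2.6, 12.2]
opening: 0.0097
grip_force: 60.0
(-0.098, 0.065, 0.012) (np.float64(228.93656140046375), np.float64(130.20900812903255))
(-0.078, 0, 0.018) (np.float64(266.976207646505), np.float64(243.50648551637434))
(-0.07, 0.05, 0.017) (np.float64(277.9381494951472), np.float64(157.1851500294504))
(0.07, 0.05, 0.017) (np.float64(509.84589157475443), np.float64(162.44481661521846))
```

View pics/w5c.png

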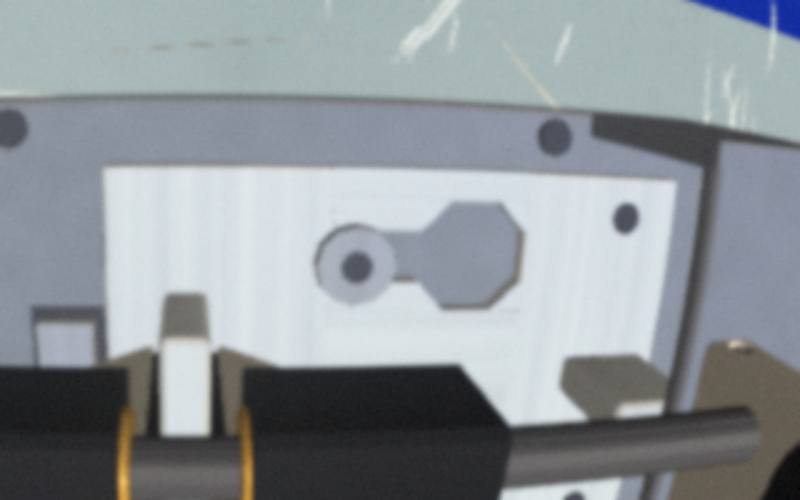

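The screw now sits at the slot's end and the catch window is just clear of the plate's tail edge. A gentle tug back, followed by a re-push, will show whether the catch has locked.

```bash
echo '[[[0, -0.002, 0], [0, 0, 0]], [[0, -0.002, 0], [0, 0, 0]], [[0, -0.001, 0], [0, 0, 0]], [[0, 0, 0], [0, 0, 0]], [[0, 0, 0], [0, 0, 0]]]' > rows.txt && python3 -m pendant rows.txt; echo '[[[0, -0.001, 0], [0, 0, 0]], [[0, 0, 0], [0, 0, 0]], [[0, 0, 0], [0, 0, 0]]]' > rows.txt && python3 -m pendant rows.txt
```

```text
time: 14.43
tool_pos: [0.528, -0.1706, 0.2016]
tool_rot: [3.14, 0.001, 1.676]
contact_force: [1.7, -0.3, 1.8]
opening: 0.0095
grip_force: 60.0
time: 14.68
tool_pos: [0.5268, -0.1707, 0.2016]
tool_rot: [3.141, 0.001, 1.676]
contact_force: [3.4, -0.0, 1.7]
opening: 0.0097
grip_force: 60.0
```

```bash
echo '[[[0, -0.001, 0], [0, 0, 0]], [[0, 0, 0], [0, 0, 0]], [[0, 0, 0], [0, 0, 0]]]' > rows.txt && python3 -m pendant rows.txt; python3 -c "
from h import *
wrist('w6')
for n in('w5','w6'):
    c=pickle.load(open(n+'.pkl','rb')); im=c['image'].astype(int)[:,:,0]
    r=im[170:205,262:300].mean(0); i=np.argmax(np.diff(r)); print(n,262+i,np.round(r[i-2:i+4]), 'gap px strip', [int(x) for x in im[228:234,250:290].mean(0)])
"
```

```text
time: 14.93
tool_pos: [0.5264, -0.1707, 0.2017]
tool_rot: [3.139, 0.001, 1.676]
contact_force: [7.5, 1.5, -1.7]
opening: 0.0094
grip_force: 60.0
w5 281 [137. 139. 154. 183. 204. 212.] gap px strip [137, 134, 129, 113, 110, 131, 156, 166, 168, 168, 167, 168, 170, 172, 171, 170, 170, 168, 169, 168, 168, 168, 169, 169, 169, 167, 158, 139, 114, 93, 84, 86, 112, 153, 182, 192, 193, 187, 182, 178]
w6 281 [138. 140. 156. 185. 205. 212.] gap px strip [137, 137, 136, 137, 137, 137, 133, 122, 105, 113, 139, 159, 166, 168, 166, 168, 168, 170, 170, 172, 171, 169, 169, 167, 168, 168, 169, 168, 168, 167, 165, 158, 150, 165, 186, 194, 192, 187, 181, 176]
```

It locks: the force rises to 7.5 N with the tail edge against the raised catch. Pushing it home again, then releasing.

```bash
echo '[[[0, 0.003, 0], [0, 0, 0]], [[0, 0.002, 0], [0, 0, 0]], [[0, 0.001, 0], [0, 0, 0]], [[0, 0, 0], [0, 0, 0]], [[0, 0, 0], [0, 0, 0]]]' > rows.txt && python3 -m pendant rows.txt; echo '[[[0, -0.0005, 0], [0, 0, 0]], [[0, 0, 0], [0, 0, 0]], [[0, 0, 0], [0, 0, 0]], [[0, 0, 0], [0, 0, 0]], [[0, 0, 0], [0, 0, 0]]]' > rows.txt && python3 -m pendant rows.txt 0.04; echo '[[[0, 0, -0.01], [0, 0, 0]], [[0, 0, -0.02], [0, 0, 0]], [[0, 0, -0.03], [0, 0, 0]], [[0, 0, -0.04], [0, 0, 0]], [[0, 0, -0.04], [0, 0, 0]], [[0, 0, -0.02], [0, 0, 0]], [[0, 0, 0], [0, 0, 0]], [[0, 0, 0], [0, 0, 0]]]' > rows.txt && python3 -m pendant rows.txt; python3 -c "
from h import *
c=wrist('w7'); im=c['image']
d=(.580,-.165,.107)
for l in ((-.07,.05,.017),(.07,.05,.017)): print(l,proj(c,[*at(d,l),l[2]]))
g=im[90:290,200:460,0]; t,m=cv2.threshold(g,0,255,cv2.THRESH_BINARY+cv2.THRESH_OTSU)
u,v=proj(c,[*at(d,(-.07,.035)),.017]); u0,v0=proj(c,[*at(d,(-.078,.0)),.018]); print(u,v,u0,v0)
r=im[int(v)-3:int(v)+4,int(u)-12:int(u)+12,0].mean(0); print(int(u)-12,r.astype(int))
"
```

```text
time: 15.4
tool_pos: [0.5303, -0.1702, 0.2016]
tool_rot: [-3.138, -0.001, 1.677]
contact_force: [-5.6, -1.9, 7.4]
opening: 0.0094
grip_force: 60.0
time: 15.82
tool_pos: [0.5309, -0.1701, 0.2013]
tool_rot: [-3.141, -0.0, 1.677]
contact_force: [0.2, -0.5, 0.4]
opening: 0.0375
grip_force: 0.0
time: 16.48
tool_pos: [0.5309, -0.17, 0.3634]
tool_rot: [3.139, 0.002, 1.677]
contact_force: [-0.1, 0.1, 0.5]
opening: 0.0399
grip_force: 0.0
(-0.07, 0.05, 0.017) (np.float64(293.24761421935705), np.float64(133.8383620822832))
(0.07, 0.05, 0.017) (np.float64(422.2385262201887), np.float64(136.15915279951474))
293.41111416827533 147.95451311647454 286.42624115423934 180.4416976401438
281 [161 160 162 161 162 161 161 160 161 160 159 160 165 182 209 228 234 236
 237 236 235 235 235 235]
```

```bash
python3 -c "
from cell import robot
print(robot.hand_in())"
```

```text
the job is handed in; nothing more can be done
None
```

The plate is out from under the riser, regripped by the tail rib, dropped over the screw heads and slid fully home under the hood; a tug against the spring catch held, and I handed the job in at about 16.5 s with the gripper clear.

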